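# Hold a carving blank in the corner of the bench hook

### The arm

A 6-joint arm with a two-finger parallel gripper is mounted at the origin on the work surface. World frame = base frame: x ahead of the robot, y to its left, z up, the work surface at z = 0. Lengths are in m, angles in rad, forces in N, time in s.
With the tool pointing down it reaches from about 0.35 to 0.975 m from the base axis. Payload 4.9 kg.
Tool frame: the origin (TCP) lies midway between the tips of the shut fingers; the grasp point (between the pads) lies 19 mm behind it; z points along the fingers, y is the line along which they close (so a half turn about z gives the same grasp; the last joint's range is limited). The gripper opens to 85 mm and grips with 20 to 120 N. Pads are 22 mm wide; open, the fingers measure 114 mm over their backs; the gripper's body (76 mm by 85 mm) begins 54 mm behind the grasp point. The pads swing forward as they close: fully open they stand 13 mm farther back than shut.
Start: joints at [1.191, 0.053, 1.613, -0, 1.476, -0.119], TCP at [0.161, 0.604, 0.205] pointing down, gripper open.
Joint ranges: [-3.01, 3.01], [-1.01, 2.22], [0.06, 2.58], [-1.02, 4.17], [0.09, 2.62], [-3.14, 3.14]. Speed limits (rad/s): [2.57, 2.57, 3.14, 3.14, 3.14, 3.14].

### API

Orientations are given as a rotation vector (axis times angle).
In Python, from cell import robot gives the robot as it stands. The module is installed in compiled form; this text tells all that it offers.
- The arm moves only by the shell command python3 -m crank 'ROWS' [FORCE]. ROWS is JSON, a list of rows, each a list of 3 entries, a list of its own where there are three numbers: the shift along the world's x, y, z in m, then the turn, a rotation vector about the world's x, y, z in rad, then the finger opening in m, from 0 to 0.0854. In form: [[[x, y, z], [wx, wy, wz], fingers], ...]. A call has 1 to 10 rows; each row shifts and turns the commanded pose from where the row before left it; what a row does not reach is not made up. A row lasts 1/8 s, in which the tool goes at most 62.5 mm and 10.7 degrees, less where a joint would pass 70% of its speed; a pose out of reach is approached as far as the arm can. A call is refused whole if a number of a shift passes 0.0625 or a number of a turn 0.188, either way. A call with a gripper value outside its range is refused whole. The fingers move at their own pace and stop on an object; FORCE is the grip in N (left out, the last holds). Time passes only in rows, so rows that do not move let the fingers close. It gives the time, the measured TCP pose, the force, the opening and the grip force at its end, in the units of the state.
- robot.get_obs(): the state, without advancing time (a new reading comes with each control period).
- robot.capture(name): name is "scene" or "top" or "wrist"; returns a dict with "pixels" (420x560x3 uint8, blue, green, red), "intrinsics" (3x3 intrinsics, pixels), "R" (3x3) and "t" (3): a world point X has camera coordinates R X + t. Camera axes: x right, y down, z forward; pixel columns grow to the right and rows downward; lengths in m; the calibration is good to about 2 mm. A picture is of the moment at which its call begins. There is no depth.
- robot.finish_job(): hands the job in; it is judged then, once.
The state is a dict: "time_s": time; "joints": joint angles; "qvel": joint speeds; "joint_torque": joint torques, N m; "eef_pos": TCP position; "tcp_rot": TCP orientation; "force": force on the tool from outside, world axes, zero at the start; "wrist_torque": the same for the moment, N m; "grip_width": opening from 0.0 (shut) to 1.0 (fully open); "gripper_force": force on a finger pad.
Only numpy, scipy, OpenCV 4.12 (cv2) and the standard library are available. Lean on these libraries where they do the work, as an engineer would, in place of code of your own. Each camera call takes 0.05 s, during which the arm holds its last target. There are 200 camera calls.

### The job

Set up the carving board: fit the red stop block over the square steel post until it sits fully down on the board, and let go of it. Then bring the half-carved wooden blank onto the longer free part of the board, with one long side against the fence and one end against the stop block, and press it with one diagonal push firmly into fence, stop block and board all at once; finish while still holding it pressed there, flat and flush. Leave the chisel, the gouge and the mallet where they lie.

Things in the scene. Friction and masses are not known exactly. Their poses are not given: they have to be found in the camera images.
- board: plywood bed of the bench hook, fixed to the bench: 190 mm (its x) by 280 mm (its y), 18 mm thick. Origin: centre of the underside, on the bench. Its x points towards the fence. Flat top 18 mm above the origin.
- fence: dark wood fence, fixed along the board's far (+x) edge, over the board's full length: 25 mm thick (x), 280 mm long (y), 25 mm tall. Origin: centre of its underside, on the board's top. Axes parallel to the board's. The face to press against is its -x side, 12.5 mm from the origin (70 mm from the board's centre in board x).
- post: bright steel post, fixed upright on the board: 18 mm square with its sides parallel to the board's, 55 mm tall, the uppermost 10 mm stepped in to 15.5 and then 13 mm as a lead-in. Origin: centre of its foot, on the board's top. 34 mm from its centre to the fence's face; it stands 50 to 105 mm to the +y side of the board's middle, so that the longer free part of the board is on its -y side.
- stop: loose red stop block, 50 x 50 mm and 45 mm tall, about 90 g, with an upright square bore right through its centre, 20.5 mm wide, sides parallel to the block's. Origin: centre of its underside. Any of its four quarter turns fits the post. On the post its top is 45 mm above the board and the post shows 10 mm above it, with 9 mm between block and fence; it has about 1 mm of play on each side.
- blank: loose half-carved pale wooden blank, 110 to 210 g: slab 70 mm (its x) by 110 mm (its y), 28 mm thick, with a square boss 34 x 34 mm in the middle of its top, up to 64 mm above the underside, sides parallel to the slab. Shallow leaves (2 mm) beside it. Origin: centre of the underside. Either long side may go to the fence. Friction on board, fence and stop 0.5 to 0.7: it takes up part of a push.
- chisel: loose chisel lying on the bench, to be left alone: handle 120 mm long along its -x, 25 mm thick, blade 107 mm long along its +x. Origin: joint of handle and blade, at bench height.
- gouge: loose gouge lying on the bench, to be left alone: same sizes as the chisel, narrower blade, darker handle. Origin likewise.
- mallet: loose mallet lying on the bench, to be left alone: head 85 mm long (its x), 56 mm thick, handle 24 mm thick and 210 mm long along its +y. Origin: under the centre of the head, at bench height.
There are look-alikes about, which are no part of the job. Leave any orange or purple look-alike of the blank alone.

How it is judged:
By the outcome, as a careful person would: the job done as asked, in the order asked, and still so for the second after the job is handed in, while the arm keeps its last pose, push and grip.
It also fails if it takes over 64 s, if anything falls off the work surface, if the arm or the gripper's body presses on something with over 40 N, if the wrist force passes 120 N, or if a joint passes its speed limit or range.

## Working session

There is one attempt and no reset: what is moved stays moved. The work goes in short steps, Python scripts to look and compute and a shell command to move; the robot and the scene stay as the last step left them, time stands still between calls to the robot, and variables do not carry over. Pictures are saved under pics/ and viewed, at most 10 in all, crops included, and the job is handed in when it is done.

```bash
mkdir -p pics; cat > h.py <<'E'
import numpy as np, cv2
from cell import robot
def cap(n,save=None):
    c=robot.capture(n); c['pixels']=np.array(c['pixels'],dtype=np.uint8)
    if save: cv2.imwrite('pics/'+save,c['pixels'])
    return c
def ray(c,uv,z):
    K,R,t=[np.array(c[k]) for k in('intrinsics','R','t')]
    uv=np.atleast_2d(np.array(uv,float)); d=(R.T@np.linalg.inv(K)@np.c_[uv,np.ones(len(uv))].T).T
    o=-R.T@t.ravel(); return o+d*((z-o[2])/d[:,2])[:,None]
def proj(c,X):
    K,R,t=[np.array(c[k]) for k in('intrinsics','R','t')]
    p=(K@(R@np.atleast_2d(X).T+t.reshape(3,1))).T; return p[:,:2]/p[:,2:]
E
python3 - <<'E'
from h import *
a=cap('top','top1.png'); b=cap('scene','scene1.png'); c=cap('wrist','wrist1.png')
for k in (a,b): print(k['intrinsics'],k['R'],k['t'])
print(robot.get_obs())
E
```

```text
[[539.53520222   0.         282.67316403]
 [  0.         539.53520222 208.47617352]
 [  0.           0.           1.        ]] [[ 0.02254339 -0.99972509  0.00644589]
 [-0.9984283  -0.02284412 -0.05117694]
 [ 0.05131012 -0.00528206 -0.9986688 ]] [0.0623293  0.54940951 1.22783288]
[[385.90654813   0.         284.22034872]
 [  0.         385.90654813 210.91979463]
 [  0.           0.           1.        ]] [[ 0.7228262   0.69094516 -0.01082025]
 [ 0.42451551 -0.45634942 -0.78200498]
 [-0.54526037  0.56066032 -0.62317826]] [-0.43764323 -0.18635377  1.21433933]
{'time_s': 0.15, 'joints': array([ 1.19103617e+00,  5.32248477e-02,  1.61396395e+00, -4.15650037e-05,
        1.47598073e+00, -1.18986631e-01]), 'qvel': array([ 0.00099704, -0.00024478, -0.00565599, -0.00056678, -0.00215028,
        0.00166005]), 'joint_torque': array([ 3.13456248e-04, -3.94243419e+01, -3.70722055e+01, -1.13582803e-04,
        4.65091856e-03, -7.57814291e-06]), 'eef_pos': array([0.16095306, 0.60338396, 0.20374204]), 'tcp_rot': array([-4.08410759e-01, -3.11457959e+00,  2.41610582e-03]), 'force': array([-0.93315498, -0.47221023, -0.0511087 ]), 'wrist_torque': array([-0.01029229,  0.05618145, -0.00266534]), 'gripper_force': 0.0, 'grip_width': 0.9972385987358312}
```

View pics/top1.png

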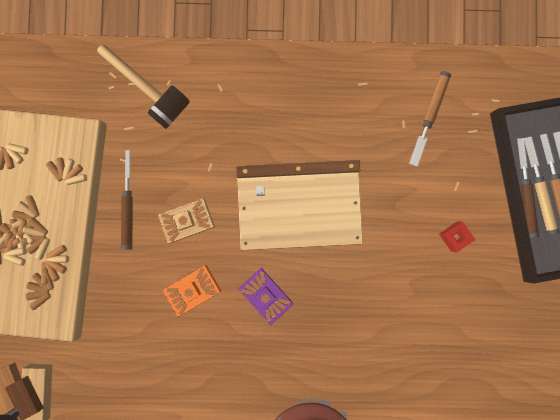

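View pics/scene1.png

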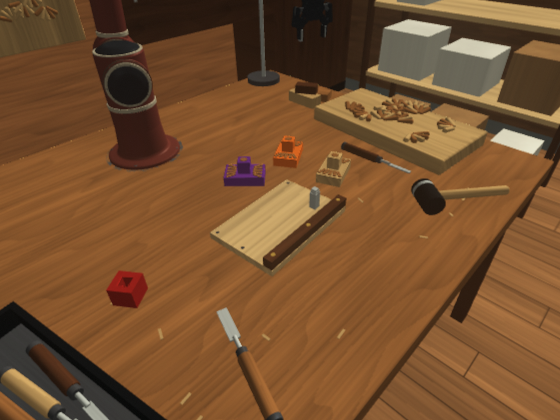

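The top view shows the board at about (240–362, 162–250), with the fence on its upper edge. The post is at (260,190), the red stop at (457,237) and the pale blank at (186,220). The orange and purple look-alikes are at (191,291) and (265,296). The scene view agrees: stop at (128,288), post at (314,197), blank at (334,167).

```bash
cat > m.py <<'E'
from h import *
c=cap('top'); im=c['pixels']; hsv=cv2.cvtColor(im,cv2.COLOR_BGR2HSV)
cr=cv2.resize(im[150:270,140:260],None,fx=5,fy=5,interpolation=cv2.INTER_CUBIC)
cr2=cv2.resize(im[212:262,432:482],None,fx=4,fy=4,interpolation=cv2.INTER_CUBIC)
out=np.zeros((600,800,3),np.uint8); out[:,:600]=cr; out[:200,600:]=cr2
cr3=cv2.resize(im[150:190,330:370],None,fx=5,fy=5,interpolation=cv2.INTER_CUBIC); out[200:400,600:]=cr3
cr4=cv2.resize(im[225:265,330:370],None,fx=5,fy=5,interpolation=cv2.INTER_CUBIC); out[400:600,600:]=cr4
cv2.imwrite('pics/crop.png',out)
m=((hsv[...,0]<6)|(hsv[...,0]>174))&(hsv[...,1]>170)&(hsv[...,2]>70)
m=m.astype(np.uint8); m[:, :400]=0
print('red',cv2.countNonZero(m)); cn=max(cv2.findContours(m,0,2)[0],key=cv2.contourArea)
print(cv2.minAreaRect(cn), cv2.boxPoints(cv2.minAreaRect(cn)).round(1).tolist())
E
python3 m.py
```

```text
red 625
((456.701416015625, 236.35906982421875), (25.150423049926758, 26.461191177368164), 55.00798034667969) [[438.70001220703125, 233.60000610351562], [460.29998779296875, 218.5], [474.79998779296875, 239.10000610351562], [453.1000061035156, 254.1999969482422]]
```

View pics/crop.png

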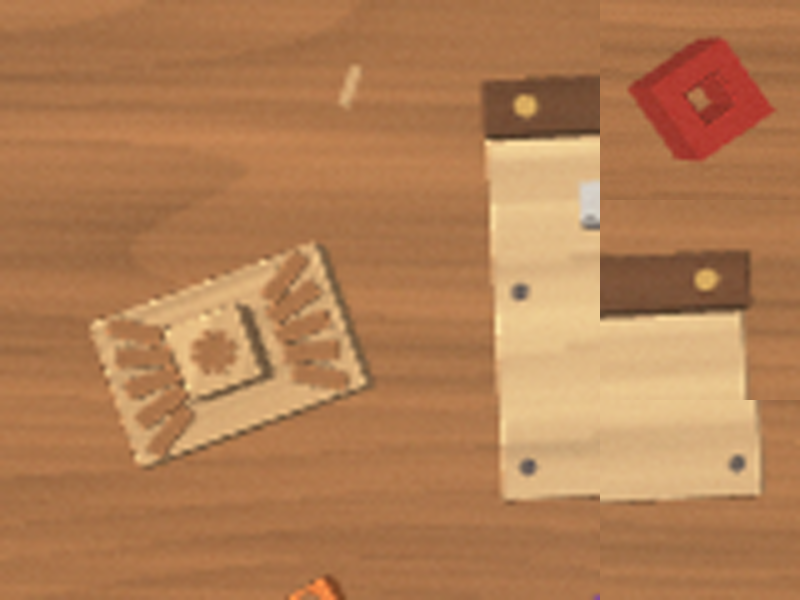

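```bash
python3 - <<'E'
from h import *
np.set_printoptions(precision=4,suppress=True)
c=cap('top')
print('cam',-np.array(c['R']).T@np.array(c['t']).ravel())
bl=ray(c,[[241,249.4],[362,244]],.018)[:,:2]; print('board near corners',bl, np.degrees(np.arctan2(*(bl[0]-bl[1])[::-1])))
f=ray(c,[[236.6,166.6],[359.6,160.4]],.043)[:,:2]; print('fence far',f)
u=np.array([[92,325],[318,243],[370,380],[143,466]])/5+[140,150]
b=ray(c,u,.028)[:,:2]; print('blank',b,b.mean(0),[np.linalg.norm(b[i]-b[i-1]) for i in range(4)])
print([np.degrees(np.arctan2(*(b[i]-b[j])[::-1])) for i,j in((0,1),(3,2),(0,3),(1,2))])
u=np.array([[163,335],[238,305],[265,375],[200,398]])/5+[140,150]; print('boss',ray(c,u,.064)[:,:2].mean(0))
print('stop',ray(c,[459.3,236.75],.045))
s=ray(c,[[475.3,240],[456.3,252],[461.5,221.5]],.045)[:,:2]; print(s,[np.degrees(np.arctan2(*(s[i]-s[0])[::-1])) for i in(1,2)])
# post top
g=cv2.cvtColor(c['pixels'],cv2.COLOR_BGR2HSV)[170:205,245:280]; m=((g[...,1]<60)&(g[...,2]>110)).astype(np.uint8)
for k in cv2.findContours(m,0,2)[0]:
  print(cv2.boundingRect(k),cv2.minAreaRect(k)); r=cv2.minAreaRect(k)[0]; print('post',ray(c,[r[0]+245,r[1]+170],.073))
w=cap('wrist'); print(-np.array(w['R']).T@np.array(w['t']).ravel(),w['R'])
E
```

```text
cam [0.4841 0.0813 1.2539]
board near corners [[ 0.4519  0.1678]
 [ 0.4704 -0.1085]] 93.83316362166708
fence far [[ 0.6385  0.1809]
 [ 0.6591 -0.0964]]
blank [[0.5258 0.3566]
 [0.5655 0.2552]
 [0.5037 0.2298]
 [0.4625 0.3314]] [0.5144 0.2932] [np.float64(0.06819539241025033), np.float64(0.10886125963521315), np.float64(0.06679442752006887), np.float64(0.10963146691027993)]
[np.float64(111.3656011606856), np.float64(112.10268729670655), np.float64(21.73366294612414), np.float64(22.39433205336225)]
boss [0.5134 0.2933]
stop [[ 0.4918 -0.3224  0.045 ]]
[[ 0.4854 -0.3584]
 [ 0.4576 -0.3159]
 [ 0.5262 -0.3272]] [np.float64(123.16708104159174), np.float64(37.44350428356242)]
(11, 16, 9, 10) ((15.0, 20.5), (9.0, 8.0), 90.0)
post [[0.5832 0.1257 0.073 ]]
[0.0892 0.6221 0.3746] [[ 0.258   0.9661 -0.0018]
 [ 0.9256 -0.2467  0.2869]
 [ 0.2768 -0.0757 -0.9579]]
```

```bash
python3 -m crank '[[[0.028,-0.055,0],[0,0,-0.14],0.0854],[[0.028,-0.055,0],[0,0,-0.14],0.0854],[[0.028,-0.055,0],[0,0,-0.14],0.0854],[[0.028,-0.055,0],[0,0,-0.14],0.0854],[[0.028,-0.055,0],[0,0,-0.14],0.0854],[[0.028,-0.055,0],[0,0,0],0.0854],[[0.028,-0.055,0],[0,0,0],0.0854],[[0.028,-0.055,0],[0,0,0],0.0854],[[0.028,-0.055,0],[0,0,0],0.0854],[[0.028,-0.055,0],[0,0,0],0.0854]]' 60
python3 -m crank '[[[0.0065,-0.047,0],[0,0,0],0.0854],[[0.0065,-0.047,0],[0,0,0],0.0854],[[0.0065,-0.047,0],[0,0,0],0.0854],[[0.0065,-0.047,0],[0,0,0],0.0854],[[0.0065,-0.047,0],[0,0,0],0.0854],[[0.0065,-0.047,0],[0,0,0],0.0854],[[0.0065,-0.047,0],[0,0,0],0.0854],[[0.0065,-0.047,-0.03],[0,0,0],0.0854],[[0,0,0],[0,0,0],0.0854]]'
cat > s.py <<'E'
from h import *
from scipy.spatial.transform import Rotation as Ro
np.set_printoptions(precision=4,suppress=True)
def state():
    o=robot.get_obs(); R=Ro.from_rotvec(o['tcp_rot']).as_matrix()
    print('t',round(o['time_s'],2),'tcp',o['eef_pos'],'close',np.degrees(np.arctan2(R[1,1],R[0,1])),'tilt',R[:2,2],'F',o['force'],'T',o['wrist_torque'],'w',o['grip_width'],o['gripper_force'],'q6',o['joints'][5]); return o
E
python3 - <<'E'
from s import *
state(); cap('wrist','w2.png')
E
```

```text
time_s: 1.55
eef_pos: [0.4418, 0.0519, 0.2051]
tcp_rot: [1.452, 2.785, 0.001]
force: [0.5, 0.0, 0.7]
grip_width: 0.998
gripper_force: 0.0
time_s: 2.68
eef_pos: [0.4915, -0.3236, 0.171]
tcp_rot: [-1.454, -2.778, -0.002]
force: [-0.6, 0.4, -0.5]
grip_width: 0.999
gripper_force: 0.0
t 2.67 tcp [ 0.4915 -0.3236  0.171 ] close 34.75133972527127 tilt [-0.0047  0.0036] F [-0.5552  0.44   -0.4979] T [ 0.0142  0.0026 -0.0024] w 0.9987262525389277 0.0 q6 -1.3150672297705441
```

View pics/w2.png

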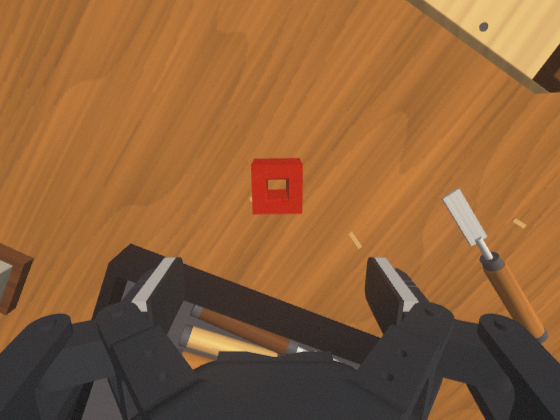

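The wrist view shows the stop squarely at (252–302, 158–214), with its bore at about (278,189). It is nearly aligned with the fingers.

```bash
cat > stop.py <<'E'
from s import *
def stop(zt,show=None):
    c=cap('wrist',show); h=cv2.cvtColor(c['pixels'],cv2.COLOR_BGR2HSV)
    m=(((h[...,0]<5)|(h[...,0]>175))&(h[...,1]>190)&(h[...,2]>150)).astype(np.uint8)
    k=max(cv2.findContours(m,cv2.RETR_EXTERNAL,2)[0],key=cv2.contourArea)
    box=cv2.boxPoints(cv2.minAreaRect(k)); p=ray(c,box,zt)[:,:2]
    print('px',box.round(1).tolist()); print('stop',p.mean(0),'sides',[np.linalg.norm(p[i]-p[i-1]).round(4) for i in range(4)],'ang',[np.degrees(np.arctan2(*(p[i]-p[i-1])[::-1]))%90 for i in range(4)])
    h2=h[...,2]; print('V stats',np.percentile(h2[m>0],[5,25,50,75,95]))
if __name__=='__main__': state(); stop(.045)
E
python3 stop.py
```

```text
t 2.73 tcp [ 0.4922 -0.3226  0.1726] close 34.833699639993746 tilt [-0.0029  0.0028] F [ 0.5381  0.6826 -0.3408] T [ 0.0158  0.0015 -0.0254] w 1.0004289442244918 0.0 q6 -1.3147384835114029
px [[250.0, 212.0], [250.0, 158.0], [300.0, 158.0], [300.0, 212.0]]
stop [ 0.4891 -0.3203] sides [np.float64(0.0508), np.float64(0.0548), np.float64(0.0483), np.float64(0.0548)] ang [np.float64(34.85542833266791), np.float64(33.52713257331479), np.float64(34.836615837935966), np.float64(36.16133029744958)]
V stats [173. 185. 187. 189. 192.]
```

```bash
python3 -m crank '[[[-0.001,-0.001,-0.05],[0,0,0],0.0854],[[0,0,-0.05],[0,0,0],0.0854],[[0,0,-0.04],[0,0,0],0.0854],[[0,0,-0.018],[0,0,0],0.0854],[[0,0,0],[0,0,0],0.03],[[0,0,0],[0,0,0],0.03],[[0,0,0],[0,0,0],0.03],[[0,0,0],[0,0,0],0.03],[[0,0,0],[0,0,0],0.03]]' 60; python3 -c "
from s import *
state()"
```

```text
time_s: 3.9
eef_pos: [0.4928, -0.3238, 0.018]
tcp_rot: [1.451, 2.784, -0.001]
force: [-0.2, 0.4, 4.5]
grip_width: 0.351
gripper_force: 2.1
t 3.9 tcp [ 0.4928 -0.3238  0.018 ] close 34.94426763073016 tilt [ 0.0015 -0.0012] F [-0.153   0.4086  4.5239] T [ 0.0345  0.121  -0.0691] w 0.3513922251325251 2.098639935520623 q6 -1.317348866951336
```

```bash
python3 -c "
from s import *
cap('wrist','w3.png')"
```

```text
(no output)
```

View pics/w3.png

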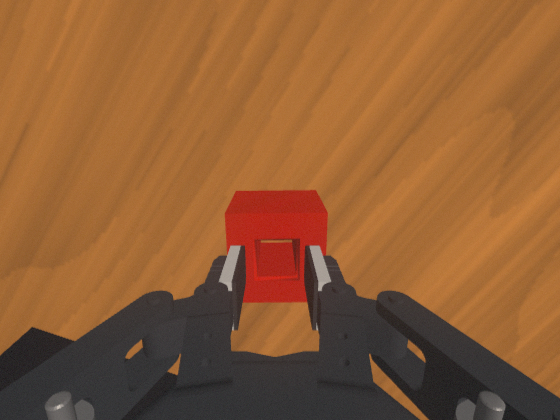

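The wrist view shows the block's top face at about (227–327, 212–300). The fingertips (240–305, 245–330) overlap it, so they may be beside it or on top of it. I'll project the points to check.

```bash
python3 - <<'E'
from s import *
o=state(); c=cap('wrist'); p=o['eef_pos']
print('tcp px',proj(c,[p,p+[0,0,.019],p+[0,0,.03]]))
print('top face',ray(c,[[227,212],[327,212],[325,300],[230,300]],.045)[:,:2])
print('top face z0.06',ray(c,[[227,212],[327,212],[325,300],[230,300]],.06)[:,:2])
t=cap('top'); im=cv2.resize(t['pixels'][190:290,410:510],None,fx=5,fy=5); s=cap('scene'); im2=cv2.resize(s['pixels'][220:340,60:180],(300,300)); out=np.zeros((500,800,3),np.uint8); out[:,:500]=im; out[:300,500:]=im2; cv2.imwrite('pics/c4.png',out)
E
```

```text
t 3.95 tcp [ 0.4928 -0.3238  0.018 ] close 34.94414977417777 tilt [ 0.0015 -0.0012] F [0.5203 0.7729 5.283 ] T [0.0543 0.103  0.0332] w 0.35021650939874965 2.6267389301938238 q6 -1.3173656513002758
tcp px [[276.9156 239.9868]
 [277.1523 254.1134]
 [277.3147 263.8002]]
top face [[ 0.4575 -0.3162]
 [ 0.4975 -0.2882]
 [ 0.527  -0.328 ]
 [ 0.4854 -0.3572]]
top face z0.06 [[ 0.4566 -0.3107]
 [ 0.4925 -0.2856]
 [ 0.5189 -0.3213]
 [ 0.4816 -0.3474]]
```

View pics/c4.png

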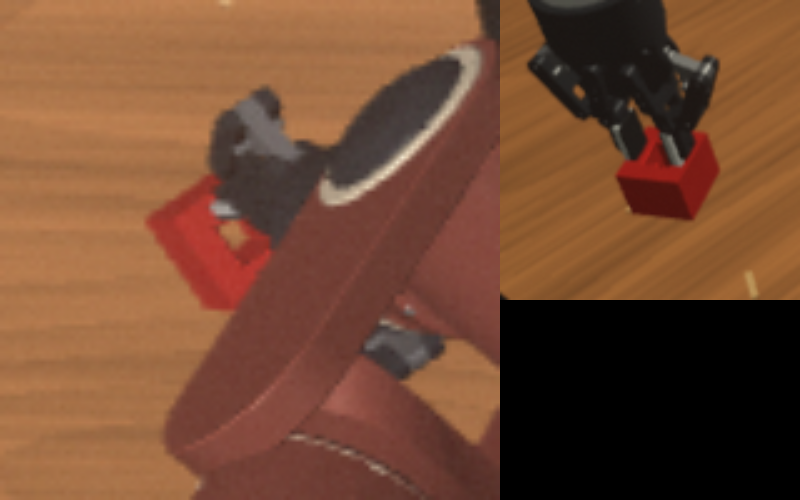

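```bash
python3 -m crank '[[[0,0,0.03],[0,0,0],0.03],[[0,0,0.03],[0,0,0],0.0854],[[0,0,0.03],[0,0,0],0.0854],[[0,0,0.01],[0,0,0],0.0854],[[0,0,0],[0,0,0],0.0854],[[0,0,0],[0,0,0],0.0854]]'; python3 - <<'E'
from stop import *
state(); stop(.045,'w5.png')
im=cv2.imread('pics/w5.png'); s=cap('scene'); im2=cv2.resize(s['pixels'][180:340,60:180],(240,320))
cv2.imwrite('pics/c5.png',np.hstack([im,np.vstack([im2,np.zeros((100,240,3),np.uint8)])]))
E
```

```text
time_s: 4.85
eef_pos: [0.4913, -0.3224, 0.1148]
tcp_rot: [-1.451, -2.783, -0.001]
force: [-0.2, -0.7, -0.6]
grip_width: 1.0
gripper_force: 0.0
t 4.85 tcp [ 0.4913 -0.3224  0.1148] close 34.9475399684171 tilt [-0.0023  0.0019] F [-0.1988 -0.7158 -0.63  ] T [ 0.0073  0.0398 -0.0258] w 0.9999643910864012 0.0 q6 -1.3173694674984038
px [[245.0, 168.0], [307.0, 168.0], [307.0, 235.0], [245.0, 235.0]]
stop [ 0.4893 -0.3202] sides [np.float64(0.0566), np.float64(0.0487), np.float64(0.0566), np.float64(0.0519)] ang [np.float64(33.37327671882636), np.float64(34.95475841600206), np.float64(36.65010531299557), np.float64(34.97890448748109)]
V stats [167. 176. 181. 183. 186.]
```

View pics/c5.png

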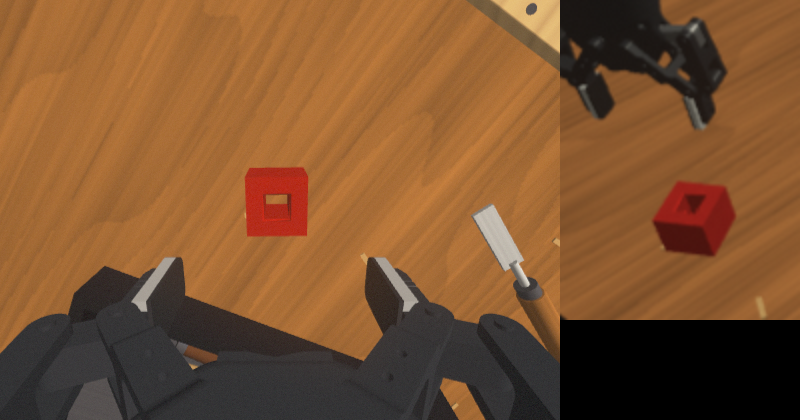

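The block hasn't moved and the fingers are open again. They must have closed before the arm was fully down, so this time I'll go down, let it settle, and then close.

```bash
python3 -m crank '[[[0,0,-0.04],[0,0,0],0.0854],[[0,0,-0.04],[0,0,0],0.0854],[[0,0,-0.02],[0,0,0],0.0854],[[0,0,0],[0,0,0],0.0854],[[0,0,0],[0,0,0],0.0854]]'; python3 -m crank '[[[0,0,0],[0,0,0],0.075],[[0,0,0],[0,0,0],0.065],[[0,0,0],[0,0,0],0.055]]';  python3 - <<'E'
from s import *
state(); cap('wrist','w6.png')
im=cv2.imread('pics/w6.png'); s=cap('scene'); im2=cv2.resize(s['pixels'][180:340,60:180],(240,320))
cv2.imwrite('pics/c6.png',np.hstack([im,np.vstack([im2,np.zeros((100,240,3),np.uint8)])]))
E
```

```text
time_s: 5.58
eef_pos: [0.4931, -0.324, 0.0182]
tcp_rot: [1.451, 2.784, -0.001]
force: [0.5, -0.4, -0.1]
grip_width: 0.999
gripper_force: 0.0
time_s: 5.95
eef_pos: [0.4925, -0.3234, 0.0174]
tcp_rot: [1.451, 2.785, -0.0]
force: [-0.7, 0.5, -0.1]
grip_width: 0.643
gripper_force: 0.0
t 5.95 tcp [ 0.4925 -0.3234  0.0174] close 34.94970849225547 tilt [ 0.0008 -0.0007] F [-0.6943  0.5056 -0.1049] T [-0.0339  0.0055  0.046 ] w 0.6427899021914139 0.0 q6 -1.317368096755265
```

View pics/c6.png

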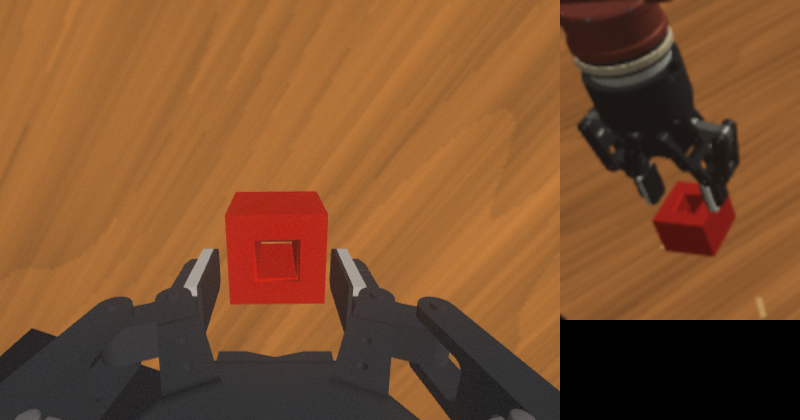

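The fingers stand either side of the block, with pad inner edges at about (218,250) and (331,250) and the block top at 227–327. I'll compute the tip height from these before closing.

```bash
python3 - <<'E'
from s import *
o=robot.get_obs(); c=cap('wrist'); p=o['eef_pos']; a=np.radians(34.95); d=np.array([np.cos(a),np.sin(a),0])
for z in (.018,.028,.038,.048,.058,.07):
    q=np.array([p[0],p[1],z]); print(z,[proj(c,[q+s*.0274*d-k*np.array([-d[1],d[0],0]) for s in(1,-1)]).round(0).tolist() for k in (-.011,0,.011)])
q=np.array([.4915,-.3228,0]); n=np.array([-d[1],d[0],0])
for z in (0,.045): print('block',z,proj(c,[q+[0,0,z]+.025*(i*d+j*n) for i,j in((1,1),(-1,1),(-1,-1),(1,-1))]).round(0).tolist())
E
```

```text
0.018 [[[324.0, 223.0], [230.0, 223.0]], [[323.0, 241.0], [231.0, 241.0]], [[322.0, 257.0], [232.0, 257.0]]]
0.028 [[[327.0, 230.0], [228.0, 230.0]], [[326.0, 248.0], [228.0, 248.0]], [[325.0, 265.0], [229.0, 265.0]]]
0.038 [[[330.0, 237.0], [225.0, 237.0]], [[329.0, 256.0], [226.0, 256.0]], [[328.0, 274.0], [227.0, 274.0]]]
0.048 [[[333.0, 245.0], [222.0, 244.0]], [[332.0, 265.0], [223.0, 265.0]], [[331.0, 284.0], [224.0, 284.0]]]
0.058 [[[337.0, 253.0], [218.0, 253.0]], [[336.0, 275.0], [219.0, 275.0]], [[335.0, 295.0], [220.0, 295.0]]]
0.07 [[[343.0, 266.0], [213.0, 266.0]], [[341.0, 289.0], [214.0, 289.0]], [[340.0, 311.0], [216.0, 311.0]]]
block 0 [[316.0, 191.0], [236.0, 191.0], [239.0, 263.0], [313.0, 263.0]]
block 0.045 [[328.0, 214.0], [225.0, 214.0], [230.0, 303.0], [323.0, 303.0]]
```

```bash
python3 -m crank '[[[0,0,0],[0,0,0],0.045],[[0,0,0],[0,0,0],0.04],[[0,0,0],[0,0,0],0.035],[[0,0,0],[0,0,0],0.035]]' 60; python3 -c "
from s import *
state()"
```

```text
time_s: 6.6
eef_pos: [0.4927, -0.3236, 0.0175]
tcp_rot: [1.451, 2.785, -0.001]
force: [-0.1, 0.4, 5.3]
grip_width: 0.414
gripper_force: 2.4
t 6.6 tcp [ 0.4927 -0.3236  0.0175] close 34.95134991406858 tilt [ 0.0011 -0.001 ] F [-0.1313  0.4079  5.3453] T [-0.0351  0.0473  0.0043] w 0.4139326662831245 2.440702922000071 q6 -1.317325393475135
```

Fingers closed to 35 mm with about 5 N upward, so the tips are on top of the block. They sit higher relative to the reported TCP than the description says. I'll open, go lower in small steps and watch the force.

```bash
python3 -m crank '[[[0,0,0.01],[0,0,0],0.0854],[[0,0,0],[0,0,0],0.0854],[[0,0,-0.01],[0,0,0],0.0854],[[0,0,-0.005],[0,0,0],0.0854],[[0,0,-0.005],[0,0,0],0.0854],[[0,0,0],[0,0,0],0.0854]]';python3 -m crank '[[[0,0,-0.004],[0,0,0],0.0854],[[0,0,0],[0,0,0],0.0854]]'; python3 -c "
from s import *
state()"
```

```text
time_s: 7.35
eef_pos: [0.4916, -0.3227, 0.0057]
tcp_rot: [-1.451, -2.785, -0.001]
force: [-0.9, 0.5, 0.3]
grip_width: 0.995
gripper_force: 0.0
time_s: 7.6
eef_pos: [0.492, -0.323, 0.0024]
tcp_rot: [-1.452, -2.786, -0.0]
force: [-0.9, -0.4, -0.2]
grip_width: 1.001
gripper_force: 0.0
t 7.6 tcp [ 0.492  -0.323   0.0024] close 34.95311602364332 tilt [-0.0003  0.0002] F [-0.9368 -0.4445 -0.1518] T [ 0.0188  0.0425 -0.0124] w 1.0005608565209765 0.0 q6 -1.3173642995922181
```

```bash
python3 -m crank '[[[0,0,-0.004],[0,0,0],0.0854],[[0,0,-0.004],[0,0,0],0.0854],[[0,0,0],[0,0,0],0.0854]]';python3 -m crank '[[[0,0,-0.004],[0,0,0],0.0854],[[0,0,0],[0,0,0],0.0854]]'; python3 - <<'E'
from s import *
state(); cap('wrist','w7.png')
im=cv2.imread('pics/w7.png'); s=cap('scene'); im2=cv2.resize(s['pixels'][220:340,60:180],(240,240))
cv2.imwrite('pics/c7.png',np.hstack([im,np.vstack([im2,np.zeros((180,240,3),np.uint8)])]))
E
```

```text
time_s: 7.98
eef_pos: [0.4918, -0.3229, -0.0059]
tcp_rot: [-1.451, -2.785, -0.0]
force: [-0.1, -0.1, 0.7]
grip_width: 1.001
gripper_force: 0.0
time_s: 8.22
eef_pos: [0.4919, -0.323, -0.0097]
tcp_rot: [-1.452, -2.785, -0.0]
force: [-0.1, 0.1, -0.5]
grip_width: 1.003
gripper_force: 0.0
t 8.22 tcp [ 0.4919 -0.323  -0.0097] close 34.94837090041439 tilt [-0.0006  0.0004] F [-0.096   0.1174 -0.5002] T [-0.0075 -0.0053  0.0156] w 1.0029592679241257 0.0 q6 -1.317353837976409
```

View pics/c7.png

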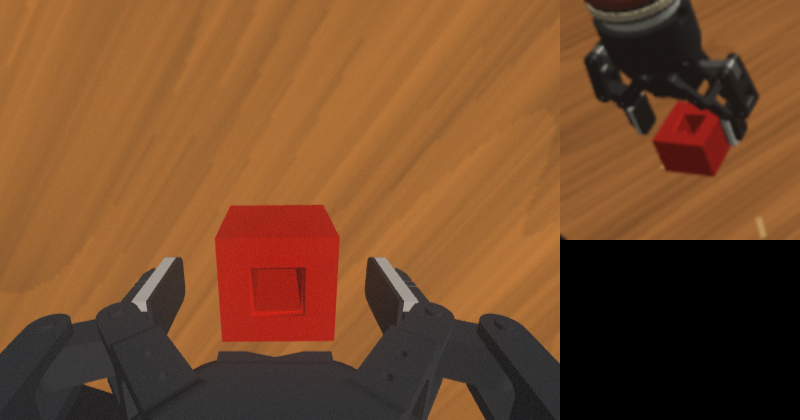

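The block top spans (217–338, 236–341) and the open pads stand either side with tips near row 258. They are now clearly below the top face, so I'll close here.

```bash
python3 -m crank '[[[0,0,0],[0,0,0],0.06],[[0,0,0],[0,0,0],0.045],[[0,0,0],[0,0,0],0.035],[[0,0,0],[0,0,0],0.035],[[0,0,0],[0,0,0],0.035]]' 60; python3 -c "
from s import *
state()"
```

```text
time_s: 8.95
eef_pos: [0.4925, -0.3235, -0.0089]
tcp_rot: [1.451, 2.785, -0.0]
force: [0.0, 0.3, 3.0]
grip_width: 0.577
gripper_force: 64.1
t 8.95 tcp [ 0.4925 -0.3235 -0.0089] close 34.94784812315412 tilt [ 0.0007 -0.0006] F [0.0417 0.3448 3.0297] T [-0.0286 -0.0775 -0.0091] w 0.5769576764549725 64.10432696342468 q6 -1.317363701074925
```

```bash
python3 -m crank '[[[0,0,0.04],[0,0,0],0.035],[[0,0,0.06],[0,0,0],0.035],[[0.02,0.055,0.04],[0,0,0.172],0.035],[[0.02,0.056,0],[0,0,0.172],0.035],[[0.02,0.056,0],[0,0,0.172],0.035],[[0.02,0.056,0],[0,0,0.172],0.035],[[0.02,0.056,0],[0,0,0.172],0.035],[[0.02,0.056,0],[0,0,0.171],0.035],[[0.02,0.056,0],[0,0,0],0.035],[[0.02,0.056,0],[0,0,0],0.035]]'; python3 -m crank '[[[0,0,0],[0,0,0],0.035],[[0,0,0],[0,0,0],0.035]]'; python3 - <<'E'
from s import *
state(); c=cap('wrist','w8.png')
print(proj(c,[[.5832,.1257,.073],[.5832,.1257,.018]]))
E
```

```text
time_s: 10.2
eef_pos: [0.6495, 0.1192, 0.125]
tcp_rot: [0.11, -3.138, 0.0]
force: [0.3, -0.2, -1.1]
grip_width: 0.573
gripper_force: 63.8
time_s: 10.45
eef_pos: [0.649, 0.1172, 0.1249]
tcp_rot: [0.111, -3.138, 0.001]
force: [-0.3, 0.6, -1.2]
grip_width: 0.578
gripper_force: 63.8
t 10.45 tcp [0.649  0.1172 0.1249] close 94.05370829293867 tilt [-0.002  -0.0007] F [-0.2812  0.6247 -1.1943] T [-0.0096  0.0572  0.0287] w 0.57832937739698 63.778367042541504 q6 -1.5752499884941717
[[294.1669 125.9484]
 [290.3919 123.3023]]
```

View pics/w8.png

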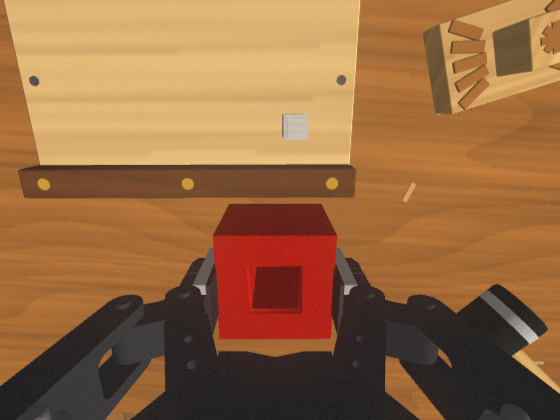

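The wrist view shows the post's top at about (295,127), the fence at (20–355, 165–197), and the held block with its bore mouth at about (276,289). All views so far used: from here I work by numbers only.

```bash
cat > post.py <<'E'
from s import *
o=state(); c=cap('wrist'); im=c['pixels']; h=cv2.cvtColor(im,cv2.COLOR_BGR2HSV)
m=((h[...,1]<40)&(h[...,2]>120)).astype(np.uint8); m[:, :250]=0; m[:,340:]=0; m[160:]=0
for k in cv2.findContours(m,0,2)[0]:
    if cv2.contourArea(k)>60:
        r=cv2.minAreaRect(k); print('post px',cv2.boundingRect(k),r); print(ray(c,r[0],.073))
g=h[105:150:3,295]; print(g[:,1:].tolist())
m=(((h[...,0]<6)|(h[...,0]>174))&(h[...,1]>150)&(h[...,2]>60)).astype(np.uint8)
V=h[...,2]; print('V col 230',V[195:345:6,232].tolist(),'row 300',V[300,205:345:5].tolist(), 'colV 276',V[195:345:6,276].tolist())
zt=o['eef_pos'][2]+.009+.045
b=ray(c,[[217,234],[335,234],[331,338],[220,338]],zt)[:,:2]; print('block top',b,b.mean(0)-o['eef_pos'][:2])
f=ray(c,[[39,165.5],[350,163.5]],.043)[:,:2];print('fence face top edge',f,np.degrees(np.arctan2(*(f[1]-f[0])[::-1])))
f=ray(c,[[23,197.5],[355,196.5]],.043)[:,:2];print('fence far',f,np.degrees(np.arctan2(*(f[1]-f[0])[::-1])))
E
python3 post.py
```

```text
t 10.5 tcp [0.6491 0.1165 0.1251] close 93.9890202346186 tilt [-0.0017 -0.0006] F [ 0.3256 -0.0281 -1.451 ] T [ 0.0318 -0.0231 -0.0379] w 0.5722922724476115 63.77881407737732 q6 -1.5751950106790442
post px (284, 115, 25, 24) ((296.0, 126.5), (23.0, 24.0), 90.0)
[[0.5836 0.1264 0.073 ]]
[[124, 223], [122, 223], [122, 221], [51, 194], [30, 197], [30, 204], [27, 197], [30, 198], [29, 201], [31, 198], [27, 198], [27, 202], [123, 216], [125, 217], [125, 214]]
V col 230 [113, 176, 105, 101, 101, 99, 101, 179, 178, 178, 178, 176, 178, 181, 182, 181, 178, 178, 178, 180, 182, 177, 179, 178, 164] row 300 [69, 74, 66, 177, 175, 176, 179, 177, 181, 211, 100, 99, 100, 99, 101, 101, 101, 103, 103, 116, 182, 181, 176, 177, 177, 178, 54, 74] colV 276 [105, 166, 100, 100, 97, 102, 101, 178, 178, 179, 180, 182, 105, 101, 100, 96, 101, 101, 102, 167, 180, 178, 177, 178, 169]
block top [[0.624  0.0909]
 [0.6206 0.1386]
 [0.6709 0.1431]
 [0.6745 0.0931]] [-0.0016 -0.0001]
fence face top edge [[ 0.6305 -0.0799]
 [ 0.611   0.1754]] 94.35462030827667
fence far [[ 0.6591 -0.0975]
 [ 0.6386  0.1835]] 94.16969640195244
```

```bash
python3 -m crank '[[[-0.032,0.0055,0],[0,0,0.003],0.035],[[-0.0316,0.0052,0],[0,0,0],0.035],[[0,0,-0.03],[0,0,0],0.035],[[0,0,-0.024],[0,0,0],0.035],[[0,0,0],[0,0,0],0.035],[[0,0,0],[0,0,0],0.035]]'; python3 - <<'E'
from s import *
state()
import s
for n in('top','scene'):
    c=cap(n)
    print(n,proj(c,[[.584,.127,.063],[.5839,.127,.115]]))
E
```

```text
time_s: 11.3
eef_pos: [0.5868, 0.1273, 0.073]
tcp_rot: [-0.113, 3.138, -0.0]
force: [0.7, -0.4, -1.4]
grip_width: 0.575
gripper_force: 63.8
t 11.3 tcp [0.5868 0.1273 0.073 ] close 94.12443793061666 tilt [0.0014 0.    ] F [ 0.7381 -0.3663 -1.377 ] T [-0.028   0.0062 -0.0135] w 0.5748846040675374 63.81056785583496 q6 -1.553002280307077
top [[259.6027 190.4958]
 [258.711  188.4684]]
scene [[313.9814 191.9294]
 [314.7829 173.7012]]
```

```bash
python3 -m crank '[[[0,0,-0.008],[0,0,0],0.035],[[0,0,-0.006],[0,0,0],0.035],[[0,0,0],[0,0,0],0.035]]'; python3 -m crank '[[[0,0,-0.004],[0,0,0],0.035],[[0,0,0],[0,0,0],0.035]]';  python3 -c "
from s import *
state()"
```

```text
time_s: 11.78
eef_pos: [0.5854, 0.128, 0.0569]
tcp_rot: [0.115, -3.138, 0.0]
force: [-1.1, -0.5, -0.6]
grip_width: 0.576
gripper_force: 63.8
time_s: 12.02
eef_pos: [0.5859, 0.128, 0.0536]
tcp_rot: [0.115, -3.139, 0.0]
force: [-0.5, -0.4, -1.3]
grip_width: 0.571
gripper_force: 63.8
t 12.03 tcp [0.5859 0.128  0.0536] close 94.19865566555497 tilt [-0.0007 -0.0001] F [-0.476  -0.3894 -1.3247] T [-0.0176  0.0188  0.0141] w 0.5705774904942693 63.81190896034241 q6 -1.5529448118100415
```

```bash
python3 -m crank '[[[0,0,-0.005],[0,0,0],0.035],[[0,0,-0.005],[0,0,0],0.035],[[0,0,0],[0,0,0],0.035]]'; python3 -m crank '[[[0,0,-0.01],[0,0,0],0.035],[[0,0,-0.01],[0,0,0],0.035],[[0,0,0],[0,0,0],0.035]]';  python3 -c "
from s import *
state()"
```

```text
time_s: 12.4
eef_pos: [0.5856, 0.128, 0.0431]
tcp_rot: [0.115, -3.138, 0.0]
force: [-0.6, 0.7, -1.9]
grip_width: 0.575
gripper_force: 63.8
time_s: 12.78
eef_pos: [0.585, 0.1279, 0.0223]
tcp_rot: [0.115, -3.137, 0.0]
force: [-0.2, 0.4, -0.3]
grip_width: 0.572
gripper_force: 63.8
t 12.78 tcp [0.585  0.1279 0.0223] close 94.19403880072943 tilt [-0.0027 -0.0003] F [-0.2402  0.4191 -0.2852] T [ 0.0106 -0.0254 -0.0479] w 0.5724735995124252 63.803393840789795 q6 -1.5529319435913562
```

```bash
python3 -m crank '[[[0,0,-0.008],[0,0,0],0.035],[[0,0,-0.004],[0,0,0],0.035],[[0,0,0],[0,0,0],0.035]]'; python3 -m crank '[[[0,0,-0.003],[0,0,0],0.035],[[0,0,0],[0,0,0],0.035]]';  python3 -c "
from s import *
state()"
```

```text
time_s: 13.15
eef_pos: [0.5858, 0.128, 0.0115]
tcp_rot: [0.115, -3.139, 0.0]
force: [-0.6, -0.1, -0.6]
grip_width: 0.576
gripper_force: 63.8
time_s: 13.4
eef_pos: [0.5865, 0.1281, 0.0092]
tcp_rot: [-0.115, 3.139, 0.0]
force: [-0.2, 0.1, -0.7]
grip_width: 0.574
gripper_force: 64.0
t 13.4 tcp [0.5865 0.1281 0.0092] close 94.19420031434332 tilt [0.0005 0.    ] F [-0.2015  0.0833 -0.7107] T [-0.0499 -0.0215 -0.0575] w 0.5738792091740962 63.967652320861816 q6 -1.5528965055457162
```

```bash
python3 -m crank '[[[0,0,-0.002],[0,0,0],0.035],[[0,0,0],[0,0,0],0.035]]'; python3 -m crank '[[[0,0,-0.002],[0,0,0],0.035],[[0,0,0],[0,0,0],0.035]]';  python3 -c "
from s import *
state()"
```

```text
time_s: 13.65
eef_pos: [0.5865, 0.128, 0.0091]
tcp_rot: [0.115, -3.139, 0.0]
force: [-6.5, -0.9, 11.5]
grip_width: 0.578
gripper_force: 65.2
time_s: 13.9
eef_pos: [0.5865, 0.1281, 0.0091]
tcp_rot: [0.115, -3.138, 0.001]
force: [-13.0, -1.8, 21.9]
grip_width: 0.571
gripper_force: 66.5
t 13.9 tcp [0.5865 0.1281 0.0091] close 94.21003252466622 tilt [-0.0014 -0.0005] F [-12.9877  -1.8046  21.9436] T [-0.233   1.9759  0.011 ] w 0.5711561726651075 66.51711702346802 q6 -1.5528852183316866
```

```bash
python3 -m crank '[[[0,0,0.004],[0,0,0],0.035],[[0,0,0],[0,0,0],0.06],[[0,0,0],[0,0,0],0.0854],[[0,0,0],[0,0,0],0.0854]]'; python3 -m crank '[[[0,0,0.02],[0,0,0],0.0854],[[0,0,0.05],[0,0,0],0.0854],[[0,0,0.05],[0,0,0],0.0854],[[-0.018,0.042,0.03],[0,0,0.155],0.0854],[[-0.018,0.041,0],[0,0,0.155],0.0854],[[-0.018,0.041,0],[0,0,0],0.0854],[[-0.018,0.041,0],[0,0,0],0.0854],[[0,0,0],[0,0,0],0.0854]]'; python3 - <<'E'
from s import *
o=state()
c=cap('top'); h=cv2.cvtColor(c['pixels'],cv2.COLOR_BGR2HSV)
m=(((h[...,0]<5)|(h[...,0]>175))&(h[...,1]>185)&(h[...,2]>70)).astype(np.uint8)
for k in cv2.findContours(m,0,2)[0]:
    if cv2.contourArea(k)>80: r=cv2.minAreaRect(k); print(r,ray(c,r[0],.063))
print('expected px of stop top corners',proj(c,[[.585+.025*(i*.997-j*.073),.128+.025*(i*.073+j*.997),.063] for i,j in((1,1),(1,-1),(-1,-1),(-1,1))]).round(1).tolist())
w=cap('wrist','w9.png'); h=cv2.cvtColor(w['pixels'],cv2.COLOR_BGR2HSV)
m=(((h[...,0]<5)|(h[...,0]>175))&(h[...,1]>185)&(h[...,2]>120)).astype(np.uint8)
for k in cv2.findContours(m,0,2)[0]:
    if cv2.contourArea(k)>80: r=cv2.minAreaRect(k); print('wrist',r,ray(w,cv2.boxPoints(r),.063)[:,:2].tolist())
# blank mask
print('pred boss',proj(w,[[.5139,.2932,.064]]),'slab corners pred',proj(w,np.c_[ray(c,np.array([[92,325],[318,243],[370,380],[143,466]])/5+[140,150],.028)[:,:2],[.028]*4]).round(0).tolist())
E
```

```text
time_s: 14.4
eef_pos: [0.5859, 0.128, 0.0085]
tcp_rot: [0.115, -3.139, 0.0]
force: [-0.2, -0.0, -0.5]
grip_width: 0.998
gripper_force: 0.0
time_s: 15.4
eef_pos: [0.5133, 0.2955, 0.1606]
tcp_rot: [-0.604, 3.081, 0.001]
force: [-0.6, -0.3, -0.3]
grip_width: 1.003
gripper_force: 0.0
t 15.4 tcp [0.5133 0.2955 0.1606] close 112.19530633409131 tilt [0.0015 0.001 ] F [-0.6453 -0.2525 -0.3081] T [-0.0156 -0.0709  0.0169] w 1.002971488055197 0.0 q6 -1.561734106397467
expected px of stop top corners [[247.3, 179.4], [269.9, 178.2], [271.0, 200.7], [248.4, 201.9]]
wrist ((84.36177062988281, 201.4249267578125), (79.4520492553711, 60.46534729003906), 6.709836483001709) [[0.6209696485781276, 0.10420471723125596], [0.5621143808441288, 0.10016535574681901], [0.5442322635132264, 0.16614071319667545], [0.6025462402563612, 0.1742063961017098]]
pred boss [[273.8387 197.8677]] slab corners pred [[326.0, 221.0], [221.0, 220.0], [218.0, 155.0], [330.0, 155.0]]
```

```bash
python3 - <<'E'
from s import *
o=state(); w=cap('wrist'); h=cv2.cvtColor(w['pixels'],cv2.COLOR_BGR2HSV).astype(int)
print('bench',h[130,270],'slab',h[160,225],h[215,300],h[160,270],'boss',h[190:206:5,264:286:5].tolist())
m=((h[...,1]<125)&(h[...,2]>140)).astype(np.uint8); m[:120]=0; m[250:]=0; m[:,:190]=0; m[:,360:]=0
m=cv2.morphologyEx(m,cv2.MORPH_CLOSE,np.ones((9,9)))
k=max(cv2.findContours(m,0,2)[0],key=cv2.contourArea); r=cv2.minAreaRect(k); b=cv2.boxPoints(r); p=ray(w,b,.028)[:,:2]
print(r,b.round(0).tolist(),p.mean(0),[np.linalg.norm(p[i]-p[i-1]).round(4) for i in range(4)],[np.degrees(np.arctan2(*(p[i]-p[i-1])[::-1]))%90 for i in range(4)])
E
```

```text
t 15.5 tcp [0.5144 0.2932 0.1601] close 112.01027500924566 tilt [0.0015 0.0001] F [ 0.2215 -0.0184 -0.6892] T [-0.0051 -0.0368 -0.0335] w 0.9974822815577797 0.0 q6 -1.5621728403436013
bench [ 15 178 156] slab [ 17 138 200] [ 17 139 202] [ 17 139 197] boss [[[17, 137, 197], [17, 136, 200], [17, 137, 193], [14, 167, 165], [15, 156, 178]], [[17, 141, 203], [16, 145, 174], [15, 174, 160], [15, 168, 165], [15, 172, 157]], [[16, 135, 197], [14, 170, 159], [14, 172, 163], [14, 164, 160], [15, 169, 160]], [[17, 137, 199], [14, 165, 167], [14, 167, 162], [14, 172, 162], [15, 171, 160]]]
((270.5, 215.5), (1.0, 1.0), 90.0) [[270.0, 215.0], [271.0, 215.0], [271.0, 216.0], [270.0, 216.0]] [0.5424 0.2998] [np.float64(0.0011), np.float64(0.001), np.float64(0.0011), np.float64(0.001)] [np.float64(21.754950202385032), np.float64(22.014378409308833), np.float64(21.808402527587205), np.float64(22.014534563165185)]
```

```bash
python3 - <<'E'
from s import *
o=robot.get_obs(); w=cap('wrist'); h=cv2.cvtColor(w['pixels'],cv2.COLOR_BGR2HSV).astype(int)
m=((h[...,1]<150)&(h[...,2]>182)).astype(np.uint8); m[:120]=0; m[245:]=0; m[:,:195]=0; m[:,355:]=0
m=cv2.morphologyEx(m,cv2.MORPH_OPEN,np.ones((2,2)));m=cv2.morphologyEx(m,cv2.MORPH_CLOSE,np.ones((15,15)))
k=max(cv2.findContours(m,0,2)[0],key=cv2.contourArea); r=cv2.minAreaRect(k); b=cv2.boxPoints(r); p=ray(w,b,.028)[:,:2]
print(r,b.round(0).tolist(),p.mean(0),[np.linalg.norm(p[i]-p[i-1]).round(4) for i in range(4)],[np.degrees(np.arctan2(*(p[i]-p[i-1])[::-1]))%90 for i in range(4)])
print(cv2.approxPolyDP(k,4,True).reshape(-1,2).tolist(), o['eef_pos'])
E
```

```text
((279.5, 188.99996948242188), (110.99998474121094, 65.99998474121094), -0.0) [[224.0, 222.0], [224.0, 156.0], [335.0, 156.0], [335.0, 222.0]] [0.514  0.2976] [np.float64(0.1155), np.float64(0.0686), np.float64(0.1084), np.float64(0.0686)] [np.float64(21.948043093657972), np.float64(19.234298562909203), np.float64(21.938956955386516), np.float64(25.155986977172404)]
[[224, 156], [227, 221], [331, 222], [335, 157]] [0.5146 0.2927 0.1599]
```

```bash
python3 -m crank '[[[-0.001,0.003,-0.05],[0,0,0],0.0854],[[0,0,-0.05],[0,0,0],0.0854],[[0,0,-0.04],[0,0,0],0.0854],[[0,0,-0.015],[0,0,0],0.07],[[0,0,0],[0,0,0],0.06],[[0,0,0],[0,0,0],0.05],[[0,0,0],[0,0,0],0.045]]'; python3 -m crank '[[[0,0,0],[0,0,0],0.035],[[0,0,0],[0,0,0],0.02],[[0,0,0],[0,0,0],0.02],[[0,0,0],[0,0,0],0.02]]' 80; python3 -c "
from s import *
state()"
```

```text
time_s: 16.48
eef_pos: [0.5148, 0.2967, 0.0062]
tcp_rot: [-0.597, 3.08, 0.001]
force: [0.3, 0.6, 0.2]
grip_width: 0.528
gripper_force: 0.0
time_s: 16.98
eef_pos: [0.5144, 0.2965, 0.0056]
tcp_rot: [-0.598, 3.082, 0.001]
force: [0.1, -0.4, 5.8]
grip_width: 0.386
gripper_force: 81.9
t 16.98 tcp [0.5144 0.2965 0.0056] close 111.96493116933235 tilt [0.0024 0.0008] F [ 0.1468 -0.4368  5.7563] T [-0.1127  0.0423  0.0189] w 0.3863845745235336 81.902836561203 q6 -1.5563488275941935
```

```bash
python3 -m crank '[[[0,0,0.04],[0,0,0],0.02],[[0,0,0.06],[0,0,0],0.02],[[0,0,0.015],[0,0,-0.155],0.02],[[0.0107,-0.0435,0],[0,0,-0.155],0.02],[[0.0107,-0.0435,0],[0,0,0],0.02],[[0.0107,-0.0435,0],[0,0,0],0.02],[[0.0107,-0.0435,0],[0,0,0],0.02],[[0.0107,-0.0435,0],[0,0,0],0.02],[[0.0107,-0.0435,0],[0,0,0],0.02]]'; python3 -m crank '[[[0,0,-0.03],[0,0,0],0.02],[[0,0,-0.02],[0,0,0],0.02],[[0,0,0],[0,0,0],0.02],[[0,0,0],[0,0,0],0.02]]'; python3 - <<'E'
from s import *
o=state()
w=cap('wrist'); h=cv2.cvtColor(w['pixels'],cv2.COLOR_BGR2HSV)
m=(((h[...,0]<5)|(h[...,0]>175))&(h[...,1]>185)&(h[...,2]>150)).astype(np.uint8)
for k in cv2.findContours(m,0,2)[0]:
    if cv2.contourArea(k)>80: r=cv2.minAreaRect(k); print('wrist stop',cv2.approxPolyDP(k,4,True).reshape(-1,2).tolist(),ray(w,cv2.approxPolyDP(k,4,True).reshape(-1,2),.063)[:,:2].tolist())
E
```

```text
time_s: 18.1
eef_pos: [0.5768, 0.0338, 0.1181]
tcp_rot: [0.115, -3.138, -0.001]
force: [-0.2, 0.0, -0.9]
grip_width: 0.386
gripper_force: 80.9
time_s: 18.6
eef_pos: [0.5776, 0.0356, 0.0694]
tcp_rot: [-0.117, 3.139, -0.0]
force: [-0.5, -0.3, -0.4]
grip_width: 0.382
gripper_force: 81.1
t 18.6 tcp [0.5776 0.0356 0.0694] close 94.2524984293948 tilt [ 0.0005 -0.    ] F [-0.4943 -0.3455 -0.4358] T [ 0.0099  0.0129 -0.0327] w 0.3824524486308874 81.09453678131104 q6 -1.7119973071060093
wrist stop [[386, 225], [383, 269], [393, 259], [400, 266], [401, 258], [402, 265], [404, 244], [413, 237], [412, 242], [441, 241], [440, 275], [446, 271], [444, 276], [456, 278], [466, 223]] [[0.5643839433715843, 0.10230496374627594], [0.5941219701079352, 0.10570032610040186], [0.5866907299510916, 0.11076738990405656], [0.5912151999548737, 0.11610777147618613], [0.5856281788760905, 0.11567007816578072], [0.5904233140148536, 0.11724018790881023], [0.576010542039555, 0.11569602949411499], [0.5709594634426292, 0.12032531769038182], [0.5743100927826149, 0.120383731232659], [0.5723124768431462, 0.13816975776660131], [0.5956510781130158, 0.1429246099274125], [0.5925405645907803, 0.14609586512721615], [0.5961702627446223, 0.1456504039576631], [0.5970205415320493, 0.15368617195568904], [0.5594873805830745, 0.1506334487544317]]
```

```bash
python3 -m crank '[[[0,0,-0.02],[0,0,0],0.02],[[0,0,-0.015],[0,0,0],0.02],[[0,0,-0.008],[0,0,0],0.02],[[0,0,0],[0,0,0],0.02]]'; python3 -m crank '[[[0,0,-0.002],[0,0,0],0.02],[[0,0,0],[0,0,0],0.02]]';python3 -m crank '[[[0,0,-0.002],[0,0,0],0.02],[[0,0,0],[0,0,0],0.02]]';  python3 -c "
from s import *
state()"
```

```text
time_s: 19.15
eef_pos: [0.577, 0.0351, 0.0251]
tcp_rot: [0.115, -3.138, -0.0]
force: [0.9, -0.1, -1.4]
grip_width: 0.392
gripper_force: 81.0
time_s: 19.4
eef_pos: [0.5773, 0.035, 0.0238]
tcp_rot: [0.115, -3.139, -0.0]
force: [-0.1, -0.3, -1.8]
grip_width: 0.384
gripper_force: 81.0
time_s: 19.65
eef_pos: [0.5776, 0.035, 0.0236]
tcp_rot: [0.115, -3.139, 0.0]
force: [-5.4, 0.1, 7.3]
grip_width: 0.385
gripper_force: 82.2
t 19.65 tcp [0.5776 0.035  0.0236] close 94.19806955137797 tilt [-0.0004 -0.0001] F [-5.3543  0.1472  7.2558] T [-0.0131  0.8141 -0.0285] w 0.3851358824175914 82.22313523292542 q6 -1.7119599960404588
```

```bash
python3 -m crank '[[[0.004,0.004,0.001],[0,0,0],0.02],[[0.004,0.004,0],[0,0,0],0.02],[[0,0,0],[0,0,0],0.02]]'; python3 -m crank '[[[0.002,0.002,0],[0,0,0],0.02],[[0,0,0],[0,0,0],0.02]]';python3 -m crank '[[[0.002,0.002,0],[0,0,0],0.02],[[0,0,0],[0,0,0],0.02]]';  python3 -c "
from s import *
state()"
```

```text
time_s: 20.02
eef_pos: [0.5865, 0.0434, 0.0236]
tcp_rot: [-0.115, 3.137, 0.0]
force: [0.7, 1.7, 2.0]
grip_width: 0.388
gripper_force: 81.5
time_s: 20.27
eef_pos: [0.5878, 0.0448, 0.0236]
tcp_rot: [-0.115, 3.139, -0.001]
force: [-1.8, -2.5, 4.5]
grip_width: 0.385
gripper_force: 81.9
time_s: 20.52
eef_pos: [0.5895, 0.0463, 0.0236]
tcp_rot: [0.115, -3.139, 0.002]
force: [-4.1, -3.3, 6.2]
grip_width: 0.383
gripper_force: 82.0
t 20.52 tcp [0.5895 0.0463 0.0236] close 94.20498440554053 tilt [-0.0002 -0.0013] F [-4.1185 -3.3029  6.2402] T [-0.3654  0.4588  0.0038] w 0.3833607886364113 82.04643130302429 q6 -1.6903008386374436
```

```bash
for i in 1 2; do python3 -m crank '[[[0.001,0.0015,0],[0,0,0],0.02],[[0,0,0],[0,0,0],0.02]]'; done | grep -E 'pos|force:'; python3 -m crank '[[[0.001,0.001,0],[0,0,0],0.02],[[0,0,0],[0,0,0],0.02]]'|grep -E 'pos|force:'; python3 -c "
from s import *
state()"
```

```text
eef_pos: [0.5895, 0.0464, 0.0238]
force: [-8.2, -9.1, 9.9]
gripper_force: 82.5
eef_pos: [0.5895, 0.0464, 0.0239]
force: [-12.5, -12.4, 14.4]
gripper_force: 82.9
eef_pos: [0.5895, 0.0464, 0.024]
force: [-16.2, -17.0, 16.9]
gripper_force: 83.4
t 21.27 tcp [0.5895 0.0464 0.024 ] close 94.25493157681672 tilt [-0.0085 -0.0087] F [-16.1694 -17.0037  16.8809] T [-2.2442  2.3766  0.1848] w 0.38311069182478963 83.40035676956177 q6 -1.6837257778467982
```

```bash
python3 -m crank '[[[-0.0045,0,0],[0,0,0],0.02],[[0,0,0],[0,0,0],0.02]]' | grep -E 'pos|force:'; for i in 1 2; do python3 -m crank '[[[0,0.0015,0],[0,0,0],0.02],[[0,0,0],[0,0,0],0.02]]'|grep -E 'pos|force:'; done;  python3 -c "
from s import *
state()"
```

```text
eef_pos: [0.5889, 0.0491, 0.0237]
force: [0.0, -7.6, 2.8]
gripper_force: 81.8
eef_pos: [0.589, 0.0491, 0.0239]
force: [-0.7, -12.9, 4.8]
gripper_force: 81.7
eef_pos: [0.5891, 0.0491, 0.0241]
force: [-0.4, -16.3, 5.9]
gripper_force: 81.9
t 22.02 tcp [0.5891 0.0491 0.0241] close 94.25673776086511 tilt [ 0.002  -0.0095] F [ -0.3933 -16.2777   5.936 ] T [-2.5723  0.1718  0.2096] w 0.38542237634126947 81.8574571609497 q6 -1.6788655878356653
```

```bash
python3 -m crank '[[[0,-0.0028,0],[0,0,0],0.02],[[0.002,0,0],[0,0,0],0.02],[[0,0,0],[0,0,0],0.02]]' | grep -E 'pos|force:'; python3 -m crank '[[[0.002,0,0],[0,0,0],0.02],[[0,0,0],[0,0,0],0.02]]'|grep -E 'pos|force:';python3 -m crank '[[[0.0005,0.0005,-0.003],[0,0,0],0.02],[[0,0,0],[0,0,0],0.02]]'|grep -E 'pos|force:';  python3 -c "
from s import *
state()"
```

```text
eef_pos: [0.5894, 0.0491, 0.0238]
force: [-6.9, -9.1, 9.2]
gripper_force: 82.3
eef_pos: [0.5894, 0.0491, 0.0238]
force: [-14.3, -9.4, 15.6]
gripper_force: 83.1
eef_pos: [0.5893, 0.049, 0.0238]
force: [-25.3, -11.9, 32.7]
gripper_force: 85.2
t 22.9 tcp [0.5893 0.049  0.0238] close 94.29782484115094 tilt [-0.0101 -0.0053] F [-25.2675 -11.9485  32.6798] T [-1.1478  3.7332  0.4363] w 0.38331279167253923 85.15236854553223 q6 -1.6832007763873886
```

```bash
python3 -m crank '[[[0,0.001,-0.001],[0.007,-0.012,0],0.02],[[0,0,0],[0,0,0],0.02],[[0,0,0],[0,0,0],0.02]]'|grep -E 'pos|force:'; python3 -c "
from s import *
for i in range(4): state(); robot.capture('top')"; sed -n 1,1p /dev/null
```

```text
eef_pos: [0.5896, 0.0492, 0.0236]
force: [-26.3, -13.0, 35.3]
gripper_force: 86.0
t 23.27 tcp [0.5896 0.0492 0.0236] close 94.30432624218939 tilt [ 0.0023 -0.0002] F [-26.3002 -13.0203  35.3069] T [-1.9646  4.1754  0.2508] w 0.3864747248014855 85.98702907562256 q6 -1.6882228295764516
t 23.32 tcp [0.5896 0.0493 0.0235] close 94.30740383849499 tilt [ 0.0023 -0.0002] F [-25.7152 -12.0214  36.7093] T [-2.0257  4.2562  0.2023] w 0.38628139057089106 85.98819136619568 q6 -1.688246793972696
t 23.38 tcp [0.5896 0.0492 0.0236] close 94.30219369945132 tilt [ 0.0024 -0.0002] F [-27.0984 -12.6478  35.2856] T [-1.9714  4.1926  0.2191] w 0.3836015703249253 85.99070906639099 q6 -1.6882105026867098
t 23.43 tcp [0.5896 0.0492 0.0235] close 94.30240166185347 tilt [ 0.0023 -0.0002] F [-26.6566 -13.825   36.0829] T [-2.0291  4.1586  0.2436] w 0.38650255652343374 85.99045157432556 q6 -1.6882199621657055
```

```bash
python3 -m crank '[[[0.001,0.002,0],[0.002,0.001,0],0.02],[[0.001,0.002,0],[0.002,0,0],0.02],[[0,0,0],[0,0,0],0.02],[[0,0,0],[0,0,0],0.02]]' 100|grep -E 'pos|force:'; python3 -c "
from s import *
state()"
```

```text
eef_pos: [0.5895, 0.0492, 0.0237]
force: [-35.8, -26.7, 42.8]
gripper_force: 96.3
t 23.98 tcp [0.5895 0.0492 0.0237] close 94.33048848261699 tilt [-0.0046 -0.0035] F [-35.8069 -26.7042  42.7882] T [-3.7438  5.3965  0.4267] w 0.3886716883491694 96.3018250465393 q6 -1.685349866351558
```

```bash
python3 -m crank '[[[-0.0005,0,0.001],[0.004,-0.006,0],0.02],[[0,0,0],[0,0,0],0.02],[[0,0,0],[0,0,0],0.02]]' |grep -E 'pos|force:'; python3 - <<'E'
from s import *
state()
w=cap('wrist'); h=cv2.cvtColor(w['pixels'],cv2.COLOR_BGR2HSV)
m=(((h[...,0]<5)|(h[...,0]>175))&(h[...,1]>185)&(h[...,2]>150)).astype(np.uint8)
for k in cv2.findContours(m,0,2)[0]:
    if cv2.contourArea(k)>150: q=cv2.approxPolyDP(k,4,True).reshape(-1,2); print('stop',q.tolist(),ray(w,q,.063)[:,:2].round(4).tolist())
# pale slab far(-x) long edge and fence vs blank
g=cv2.cvtColor(w['pixels'],cv2.COLOR_BGR2GRAY)
exv=np.array([.9973,.0732]);eyv=np.array([-.0732,.9973]);C=np.array([.5895,.0492])
print('slab -x corners pred',proj(w,[np.r_[C-.035*exv+s*.055*eyv,.046] for s in(1,-1)]).round(0).tolist())
c=cap('top'); print('slab',proj(c,[np.r_[C+a*.035*exv+s*.055*eyv,.046] for a in(1,-1) for s in(1,-1)]).round(1).tolist())
E
```

```text
eef_pos: [0.5897, 0.0493, 0.0236]
force: [-28.6, -24.5, 35.2]
gripper_force: 97.3
t 24.35 tcp [0.5897 0.0493 0.0236] close 94.33594799452658 tilt [0.0038 0.0004] F [-28.6058 -24.4946  35.2305] T [-4.0559  4.6948  0.2427] w 0.38207463149239024 97.26345419883728 q6 -1.6892619641330124
stop [[413, 231], [419, 234], [414, 250], [420, 253], [407, 263], [406, 257], [397, 257], [399, 266], [394, 267], [400, 268], [399, 274], [420, 264], [419, 281], [422, 258], [432, 256], [424, 254], [429, 246], [444, 248], [445, 256], [472, 255], [468, 292], [489, 301], [491, 296], [484, 295], [492, 292], [507, 231]] [[0.5625, 0.1099], [0.5637, 0.1129], [0.5717, 0.1123], [0.573, 0.1154], [0.5786, 0.1104], [0.5756, 0.1093], [0.5759, 0.1051], [0.5804, 0.107], [0.5811, 0.1047], [0.5814, 0.1076], [0.5846, 0.1078], [0.5786, 0.1166], [0.5876, 0.118], [0.5755, 0.1169], [0.5741, 0.1213], [0.5734, 0.1174], [0.5692, 0.1188], [0.5697, 0.1259], [0.5737, 0.1273], [0.5722, 0.1398], [0.5918, 0.143], [0.5959, 0.1545], [0.5931, 0.1547], [0.5928, 0.1511], [0.5909, 0.1546], [0.5592, 0.1525]]
slab -x corners pred [[386.0, 195.0], [164.0, 194.0]]
slab [[269.3, 175.2], [318.2, 172.8], [270.9, 206.3], [319.9, 203.8]]
```

```bash
python3 -c "
from cell import robot
print(robot.finish_job())"
```

```text
the job is handed in; nothing more can be done
None
```

The job is handed in at 24 s with no verdict returned: the stop block is down on the post and released, and the blank is held flat against fence, stop block and board with about 29, 24 and 35 N at the wrist, though friction takes up part of that. The early grasp tries closed the fingers on top of the stop block (about 5 N), and the seating was checked only by forces, positions and colour masks, since my ten pictures were used up.

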